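# Close the ultrasonic cleaner with its loose cover

### The job

Close the small round ultrasonic cleaner with its loose cover, which is stored on edge in the upright holder with only its upper part free to grasp. Lift the cover out, first lean it on the sloping rest, knob up, against both pegs and let go of it, so that you can take it again by the knob and set it on the cleaner, fully down on the ledge inside the mouth and level. Never drop or fling the cover, and leave the tape roll, syringe, bottle and phone where they are.

Things in the scene. Friction and masses are not known exactly. Their poses are not given: they have to be found in the camera images.
- cover: Loose plain aluminium disc, 103 mm diameter, 10 mm thick, with a round black knob (26 mm diameter, 26 mm tall) at the centre of its upper face; about 0.16 kg. Origin: centre of the underside. Own +z points through the knob (disc z 0 to 10 mm, knob 10 to 36 mm). It starts on edge in the holder, leaning up to 3 degrees, free to be lifted straight up.
- holder: Fixed steel holder, base 116 x 70 x 8 mm, origin under its centre. A 12 mm slot runs along its x at y = 0: cheek behind (+y) 90 mm wide, 52 mm high; in front (-y) two prongs 68 mm high, 34 mm apart. The stored cover's knob points to the holder's -y, between the prongs (open at the top), 60 mm above the bench; the cover's upper edge sticks out free, 111 mm above the bench.
- rest: Fixed steel sloping rest, base 100 x 120 x 8 mm, origin under its centre. Its plate (90 mm wide, 6 mm thick, on rod legs) faces own -y and up at 45 degrees: normal = own (0, -0.707, 0.707), uphill = own (0, 0.707, 0.707). It reaches from 54 mm downhill to 8 mm uphill of rest_seat, so the upper part of a cover on it overhangs free on both faces.
- rest_seat (a point): Point on the rest's plate, 85 mm above the bench, over the rest's origin: the cover's origin lies here when its underside is on the plate and its edge leans on the two pegs (10 mm diameter, standing 17 mm out of the plate, 46.3 mm downhill of this point and 32.4 mm to either side), knob outward and up.
- cleaner: Fixed small ultrasonic cleaner: round white housing, 120 mm diameter (132 mm at the flared mouth), 76 mm tall, a steel tank inside. Origin: centre of its underside on the bench. Control knob at its own -x side.
- cleaner_seat (a point): Centre of the mouth at the ledge, 62 mm above the bench: the cover's origin lies here when seated. The ledge is the tank's rim (inner diameter 94 mm) inside the housing, whose bore is 108 mm wide for 6 mm above the ledge, then flares to 120 mm at the top, 14 mm above the ledge.
- kapton_roll: Roll of amber tape lying flat, 52 mm across, 12 mm tall; origin at the centre of its underside. Loose bystander.
- flux_syringe: Flux syringe lying along its own y, 20 x 135 x 16 mm; origin at the centre of its underside. Loose bystander.
- alcohol_bottle: White dropper bottle with blue cap, 34 mm diameter, 92 mm tall, standing; origin at the centre of its underside. Loose bystander.
- dead_phone: Black phone with cracked glass lying flat, 144 (own x) x 70 x 8 mm; origin at the centre of its underside. Loose bystander.
Not all that is in view belongs to the job. Several things have the shape of the cover; the one meant has the colours described above.

How it is judged (in metres and radians):
On the way:
1. the cover leans on the sloping rest, knob up, released (distance between cover and rest_seat below 0.015 m and angle between cover's own z axis and vertical between 0.65 and 0.92 rad and contact force between the fingers and cover below 0.1 N and linear speed of cover below 0.03 m/s), for 0.2 s.
At the end, for the whole second after the job is handed in: The cover lies in the cleaner's mouth, knob up: its origin within 6 mm sideways and 2.5 mm in height of cleaner_seat, its axis within 0.04 rad of vertical, at rest and not touched by the fingers (horizontal distance between cover and cleaner_seat below 0.006 m and z of cover in the frame of cleaner_seat between -0.0025 and 0.0025 m and angle between cover's own z axis and vertical below 0.04 rad and contact force between the fingers and cover below 0.1 N and linear speed of cover below 0.02 m/s).
It fails at once if the cover is dropped, flung or knocked over: it moves faster than 0.5 m/s while the fingers do not hold it (contact force between the fingers and cover below 0.1 N and linear speed of cover above 0.5 m/s).
It fails at once if the kapton roll is moved by more than 30 mm (distance of kapton_roll from where it was at the start of the episode above 0.03 m).
It fails at once if the flux syringe is moved by more than 30 mm (distance of flux_syringe from where it was at the start of the episode above 0.03 m).
It fails at once if the alcohol bottle is moved by more than 30 mm (distance of alcohol_bottle from where it was at the start of the episode above 0.03 m).
It fails at once if the dead phone is moved by more than 30 mm (distance of dead_phone from where it was at the start of the episode above 0.03 m).
It also fails if it takes over 54 s, if anything falls off the work surface, if the arm or the gripper's body presses on something with over 40 N, if the wrist force passes 120 N, or if a joint passes its speed limit or range.

### The arm

A 6-joint arm with a two-finger parallel gripper is mounted at the origin on a cart in front of the work surface, level with it; the furniture and walls round the work are solid. World frame = base frame: x ahead of the robot, y to its left, z up, the work surface at z = 0. Lengths are in mm, angles in rad, forces in N, time in s.
With the tool pointing down it reaches from about 375 to 925 mm from the base axis. Payload 5.7 kg.
Tool frame: the origin (TCP) lies on the centre line of the jaws, within the pads' length; the fingertips stand 22 mm ahead of it and the grasp point (between the pads) lies 3 mm ahead of it; z points along the fingers, y is the line along which they close (so a half turn about z gives the same grasp; the last joint's range is limited). The gripper opens to 85 mm and grips with 20 to 120 N. Pads are 22 mm wide; open, the fingers measure 114 mm over their backs; the gripper's body (76 mm by 85 mm) begins 54 mm behind the grasp point. The pads swing forward as they close: fully open they stand 13 mm farther back than shut.
Start: joints at [1.101, 0.359, 1.51, -0, 1.272, -0.115], TCP at [208.434, 562.602, 253.267] pointing down, gripper open.
Joint ranges: [-2.97, 2.97], [-1.01, 2.36], [0.21, 2.38], [-0.96, 4.11], [0.2, 2.71], [-2.98, 2.98]. Speed limits (rad/s): [2.39, 2.39, 3.14, 3.14, 3.14, 3.14].

### API

Orientations are given as [roll, pitch, yaw] about the fixed x, y, z axes, in that order (R = Rz(yaw) Ry(pitch) Rx(roll)).
In Python, from station import manip gives the robot as it stands. The module is installed in compiled form; this text tells all that it offers.
- The arm moves only by the shell command python3 -m handwheel 'ROWS'. ROWS is JSON, a list of rows, each an object with "dp": the shift along the tool's x, y, z in cm, a list of three; "rotation": the turn, a rotation vector about the tool's x, y, z in rad, a list of three; "hand": the gripper's target within -1 to 1 (fully open at 1, half-way at 0, shut at -1). In form: [{"dp": [tx, ty, tz], "rotation": [rx, ry, rz], "hand": hand}, ...]. A call has 1 to 8 rows; each row shifts and turns the commanded pose from where the row before left it, along the tool's axes as they then stand; what a row does not reach is not made up. A row lasts 1/12 s, in which the tool goes at most 41.7 mm and 7.16 degrees, less where a joint would pass 70% of its speed; a pose out of reach is approached as far as the arm can. A call is refused whole if a number of a shift passes 4.17 or a number of a turn 0.125, either way. A call with a gripper value outside its range is refused whole. The fingers move at their own pace and stop on an object; the grip force is fixed at half the most. Time passes only in rows, so rows that do not move let the fingers close. It gives the time, the measured TCP pose, the force, the opening and the grip force at its end, in the units of the state.
- manip.observe(): the state, without advancing time (a new reading comes with each control period).
- manip.snapshot(name): name is "scene" or "top" or "wrist"; returns (picture, depth): 480x640x3 uint8, blue, green, red; 480x640 float32, mm along the optical axis (not along the pixel's ray), 0 where there is no reading.
- manip.camera_model(name): a dict with "fov_y" (degrees; the focal length in pixels is half the picture's height over the tangent of half this angle, whatever the lens; pixels are square), "cx", "cy" (the principal point, pixels), "R" (3x3) and "t" (3): a world point X has camera coordinates R X + t. Camera axes: x right, y down, z forward; pixel columns grow to the right and rows downward; lengths in mm; the calibration is good to about 2 mm. A picture is of the moment at which its call begins: read the wrist's pose just before it. camera_model takes no time and is no camera call; for the wrist camera it gives the pose at the moment of the call.
- manip.finish_job(): hands the job in; it is judged then, once.
The state is a dict: "t": time; "joint_positions": joint angles; "dq": joint speeds; "joint_torque": joint torques, N m; "tcp_pos": TCP position; "tcp_rot": TCP orientation; "wrist_force": force on the tool from outside, world axes, zero at the start; "moment": the same for the moment, N m; "finger_gap": opening from 0.0 (shut) to 1.0 (fully open); "grasp_force": force on a finger pad.
Only numpy, scipy, OpenCV 4.12 (cv2) and the standard library are available. Lean on these libraries where they do the work, as an engineer would, in place of code of your own. Each camera call takes 0.05 s, during which the arm holds its last target. There are 200 camera calls.

## Working session

There is one attempt and no reset: what is moved stays moved. The work goes in short steps, Python scripts to look and compute and a shell command to move; the robot and the scene stay as the last step left them, time stands still between calls to the robot, and variables do not carry over. Pictures are saved under pics/ and viewed, at most 12 in all, crops included, and the job is handed in when it is done.

```bash
mkdir -p pics; ls; python3 - <<'E'
from station import manip
import cv2,numpy as np
for n in ["scene","top"]:
    p,d=manip.snapshot(n); cv2.imwrite(f"pics/{n}0.png",p); np.save(f"pics/{n}0.npy",d)
    m=manip.camera_model(n); print(n,{k:np.round(v,4).tolist() for k,v in m.items()})
print(manip.observe())
E
```

```text
pics
scene {'fov_y': 56.8341, 'cx': 312.0637, 'cy': 237.6852, 'R': [[0.5608, -0.8278, -0.0176], [-0.416, -0.2633, -0.8704], [0.7159, 0.4955, -0.492]], 't': [-341.7115, 311.3324, 464.2886]}
top {'fov_y': 46.847, 'cx': 322.3193, 'cy': 242.6432, 'R': [[0.0105, -0.9998, -0.0185], [-0.996, -0.0088, -0.0885], [0.0883, 0.0193, -0.9959]], 't': [-10.0366, 591.9414, 1094.8161]}
{'t': 0.1, 'joint_positions': array([ 1.10086597e+00,  3.59452840e-01,  1.51138098e+00,  1.05259694e-05,
        1.27249678e+00, -1.15064900e-01]), 'dq': array([ 0.0010392 , -0.00272825, -0.00503423, -0.00103859,  0.00215183,
       -0.00017653]), 'joint_torque': array([-2.24085857e-04, -5.28651702e+01, -2.79349369e+01, -2.08452666e-04,
        4.78868038e-03, -4.61166474e-05]), 'tcp_pos': array([208.18621831, 562.07758236, 252.504181  ]), 'tcp_rot': array([-3.13986736e+00, -2.09524595e-04,  2.78672392e+00]), 'wrist_force': array([-0.13987856,  0.46075483, -0.60777379]), 'moment': array([-0.00717219,  0.04753606,  0.01512773]), 'grasp_force': 0.0, 'finger_gap': 0.9984634096871132}
```

View pics/top0.png

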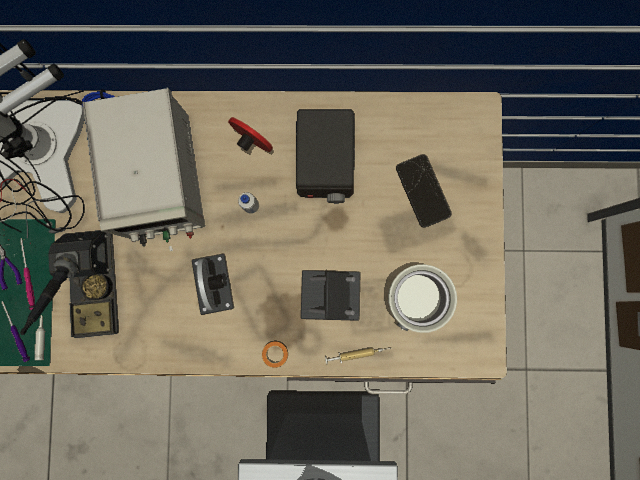

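View pics/scene0.png

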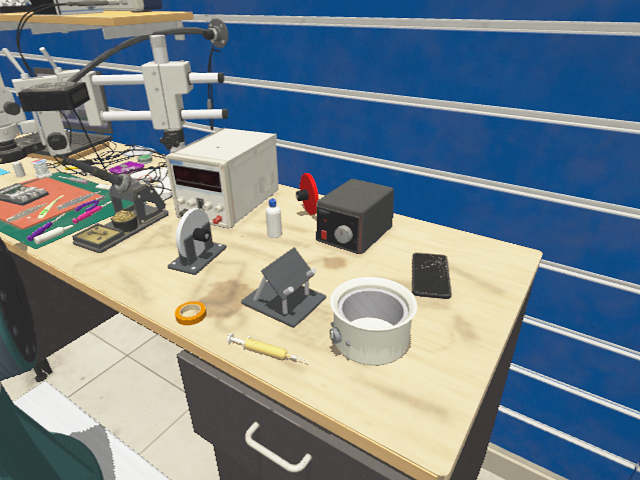

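Cover candidates are the aluminium disc in the holder (top 212,283; scene 193,235) and a red disc (top 250,135; scene 309,195). The aluminium one matches the description. The rest is at top (331,295) and the cleaner at top (422,297).

```bash
cat > h.py <<'E'
import numpy as np,cv2
from station import manip
def cloud(d,m):
    f=240/np.tan(np.radians(m["fov_y"])/2)
    v,u=np.mgrid[0:480,0:640]
    c=np.stack([(u-m["cx"])*d/f,(v-m["cy"])*d/f,d],-1)
    w=(c-np.asarray(m["t"]))@np.asarray(m["R"]); w[d==0]=np.nan
    return w
def proj(X,m):
    f=240/np.tan(np.radians(m["fov_y"])/2)
    c=np.asarray(X,float)@np.asarray(m["R"]).T+np.asarray(m["t"])
    return np.c_[c[:,0]/c[:,2]*f+m["cx"],c[:,1]/c[:,2]*f+m["cy"]]
E
python3 - <<'E'
from h import *
W={n:cloud(np.load(f"pics/{n}0.npy"),manip.camera_model(n)) for n in["top","scene"]}
t=W["top"];s=W["scene"]
def box(w,u0,u1,v0,v1): return w[v0:v1,u0:u1].reshape(-1,3)
def rect(p,lo,hi,l):
    q=p[(p[:,2]>lo)&(p[:,2]<hi)]; print(l,len(q),np.round(q[:,2].mean() if len(q) else 0,1),cv2.minAreaRect(q[:,:2].astype(np.float32)) if len(q)>3 else '')
print("bench",[np.round(t[v,u],1).tolist() for u,v in[(150,280),(280,300),(380,250),(480,300)]])
H=box(t,185,240,245,322);rect(H,4,12,"holderbase");rect(H,4,130,"holder all");rect(H,98,125,"coveredge")
R=box(t,290,370,262,328);rect(R,4,12,"restbase");rect(R,3,130,"rest all");rect(R,40,130,"restplate")
q=R[(R[:,2]>48)&(R[:,2]<88)];c=q.mean(0);n=np.linalg.svd(q-c,full_matrices=False)[2][2];print("plate",c,n,len(q))
C=box(t,380,465,255,342);q=C[(C[:,2]>70)&(C[:,2]<82)];print("mouth",cv2.minEnclosingCircle(q[:,:2].astype(np.float32)),q[:,2].mean(),np.percentile(q,[.5,99.5],axis=0))
# scene: disc face
D=box(s,165,225,200,275);q=D[(D[:,2]>70)&(D[:,2]<125)]
print("cov scene",len(q),np.percentile(q,[1,50,99],axis=0))
b=box(s,178,190,215,250);b=b[b[:,2]>30];c=np.nanmedian(b,axis=0);n=np.linalg.svd(b-b.mean(0),full_matrices=False)[2];print("face",c,n[2],len(b))
for l,(u,v) in dict(kn_top=(217,281),bottle=(248,202),roll=(275,343),ps=(170,180),redknob=(245,140),box=(325,130)).items(): print(l,np.round(t[v,u],1))
p=cv2.imread("pics/top0.png");sc=cv2.imread("pics/scene0.png")
a=cv2.resize(p[240:325,180:380],(800,340),interpolation=2)
b=cv2.resize(sc[200:330,150:330],(360,260),interpolation=2)
b2=cv2.resize(sc[265:370,320:425],(260,260),interpolation=2)
o=np.zeros((600,800,3),np.uint8);o[:340]=a;o[340:,:360]=b;o[340:,380:640]=b2
cv2.imwrite("pics/crop0.png",o)
E
```

```text
bench [[513.5, 351.8, 1.1], [475.1, 82.5, -6.2], [579.8, -122.7, 4.6], [479.6, -326.8, 0.5]]
holderbase 1044 7.6 ((509.36468505859375, 222.2713623046875), (156.8829345703125, 111.27633666992188), 2.1172103881835938)
holder all 2013 39.2 ((509.36468505859375, 222.2713623046875), (156.8829345703125, 111.27633666992188), 2.1172103881835938)
coveredge 220 106.2 ((504.8022766113281, 219.89215087890625), (73.36556243896484, 10.887707710266113), 11.017427444458008)
restbase 1544 7.8 ((489.21490478515625, -17.965377807617188), (161.38937377929688, 129.99276733398438), 88.58354949951172)
rest all 3036 33.2 ((487.89404296875, -19.64374542236328), (132.58775329589844, 162.18983459472656), 0.5531452298164368)
restplate 1234 70.0 ((486.9215393066406, -30.348308563232422), (89.60155487060547, 74.49578094482422), 0.4907865524291992)
plate [486.9473561  -36.21962806  68.84951271] [ 0.00516992  0.55782329 -0.82994364] 1072
mouth ((483.566162109375, -198.28111267089844), 65.189208984375) 74.14236699351048 [[ 420.21636239 -261.72949151   70.09765687]
 [ 548.09184812 -134.08605182   79.66012267]]
cov scene 755 [[456.80321621 189.28872954  70.18865784]
 [503.07532775 213.98956154  85.11691652]
 [625.28160903 299.05362032 112.42943876]]
face [471.68588435 208.23254233  78.59147139] [-0.71899523  0.67112927  0.18064155] 396
kn_top [511.7 198.2  70.4]
bottle [666.  140.6  75.5]
roll [389.2  89.2  14.5]
ps [689.5 266.9 169.5]
redknob [793.2 151.5  62. ]
box [803.1  -8.6 100. ]
```

View pics/crop0.png

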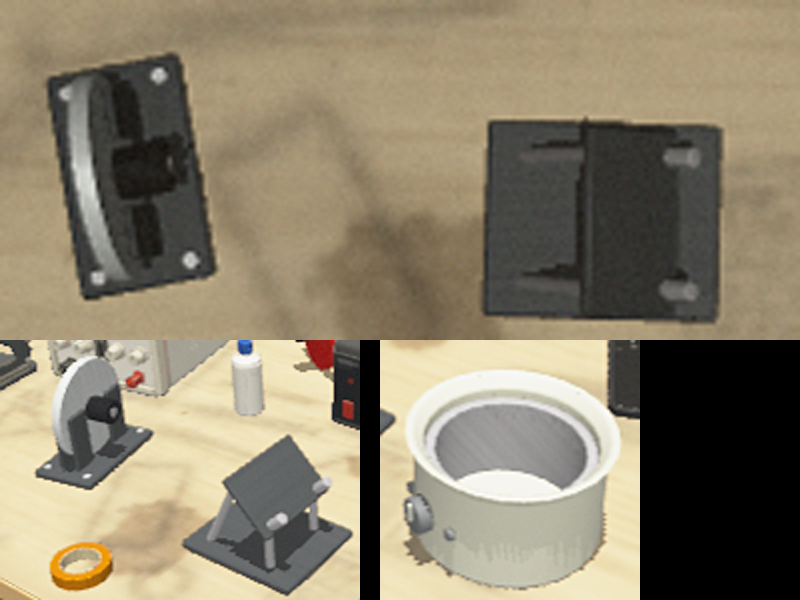

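The crop shows the aluminium disc with its black knob facing right. The holder's base corners are at crop (50,78), (178,55), (214,272), (84,298). The rest's base corners are at (489,121), (720,126), (717,322), (486,315), with its pegs on the right, so it faces world −y.

```bash
cat >> h.py <<'E'
def atz(px,z,m):
    f=240/np.tan(np.radians(m["fov_y"])/2); R=np.asarray(m["R"]);t=np.asarray(m["t"])
    o=-R.T@t; r=[]
    for (u,v) in px:
        d=R.T@np.array([(u-m["cx"])/f,(v-m["cy"])/f,1.]); r.append(o+d*(z-o[2])/d[2])
    return np.array(r)
E
python3 - <<'E'
from h import *
m=manip.camera_model("top")
def g(c,z): return atz([(180+(u+.5)/4-.5,240+(v+.5)/4-.5) for u,v in c],z,m)
for l,c in dict(hold=[(50,78),(178,55),(214,272),(84,298)],rest=[(489,121),(720,126),(717,322),(486,315)]).items():
    P=g(c,8)[:,:2];print(l,P.round(1).tolist(),"ctr",P.mean(0),"len",np.linalg.norm(P-np.roll(P,-1,0),axis=1).round(1))
    e=(P[0]-P[3]+P[1]-P[2]); x=(P[1]-P[0]+P[2]-P[3]); print(" angles of up edge",np.degrees(np.arctan2(e[1],e[0])),"right edge",np.degrees(np.arctan2(x[1],x[0])))
print("crest",g([(82,178)],111),g([(80,100),(104,270)],95), "knob tip",g([(185,163)],60))
print("pegs",g([(685,157),(685,291)],60)[:,:2].round(1))
# cleaner outer rim from top image: white circle threshold
p=cv2.imread("pics/top0.png");o=np.zeros((480,640,3),np.uint8)
cv2.imwrite("pics/cl.png",cv2.resize(p[255:340,380:465],(595,595),interpolation=2))
E
```

```text
hold [[557.2, 263.9], [569.6, 198.1], [458.9, 176.7], [444.9, 242.9]] ctr [507.65298353 220.40740193] len [ 67.  112.8  67.7 114.2]
 angles of up edge 10.73963852053751 right edge -78.69893605999737
rest [[537.2, 37.3], [535.8, -80.9], [436.5, -79.8], [438.7, 37.5]] ctr [487.05714612 -21.45065014] len [118.2  99.4 117.3  98.6]
 angles of up edge -0.3594398238043975 right edge -90.87403326452352
crest [[504.81412011 221.13025892 111.        ]] [[541.92352702 227.02828758  95.        ]
 [461.84132108 213.24200197  95.        ]] knob tip [[513.22961466 182.97400611  60.        ]]
pegs [[518.6 -61.4]
 [453.8 -61.8]]
```

View pics/cl.png

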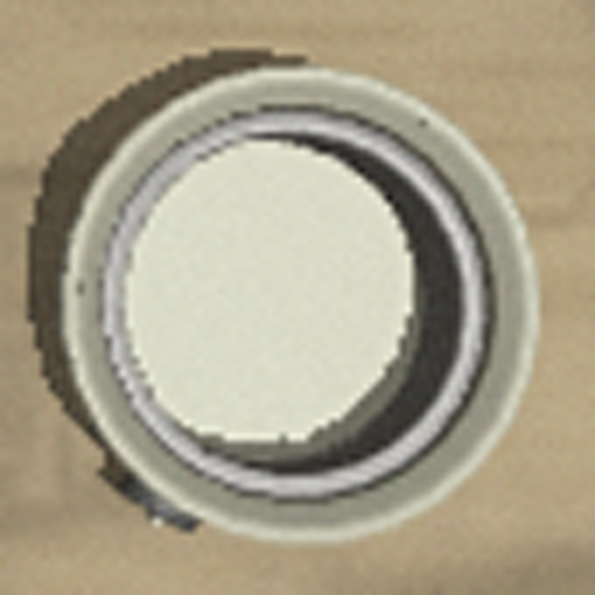

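```bash
cat >> h.py <<'E'
from scipy.spatial.transform import Rotation as Ro
from scipy.linalg import expm,logm
def cur():
    s=manip.observe(); return s,np.array(s["tcp_pos"]),Ro.from_euler("xyz",s["tcp_rot"])
def tool(zdir,ydir):
    z=np.array(zdir,float);z/=np.linalg.norm(z);y=np.array(ydir,float);y-=z*(y@z);y/=np.linalg.norm(y)
    return Ro.from_matrix(np.c_[np.cross(y,z),y,z])
def plan(p1,R1,N=None,start=None):
    "N equal rows from measured (or given) pose to p1,R1"
    s,p,R=cur()
    if start: p,R=start
    A=np.eye(4);A[:3,:3]=R.as_matrix();A[:3,3]=p
    B=np.eye(4);B[:3,:3]=R1.as_matrix();B[:3,3]=p1
    L=np.real(logm(np.linalg.inv(A)@B))
    N=N or int(max(1,np.ceil(max(np.linalg.norm(L[:3,3])/38,np.linalg.norm((R.inv()*R1).as_rotvec())/.115))))
    T=expm(L/N); print("rows",N,"dp",(T[:3,3]/10).round(3).tolist(),"rot",Ro.from_matrix(T[:3,:3]).as_rotvec().round(4).tolist())
def show():
    s,p,R=cur(); print("t",round(s["t"],2),"q",np.round(s["joint_positions"],3).tolist(),"p",p.round(1).tolist(),"z",R.as_matrix()[:,2].round(3).tolist(),"y",R.as_matrix()[:,1].round(3).tolist(),"F",np.round(s["wrist_force"],1).tolist(),"gap",round(s["finger_gap"],3),"g",round(s["grasp_force"],1))
E
python3 - <<'E'
from h import *
m=manip.camera_model("top")
for c,z in [((301,304.5),76),((297,301.5),62)]: print(atz([(380+(c[0]+.5)/7-.5,255+(c[1]+.5)/7-.5)],z,m))
a=np.radians(11); y=[-np.sin(a),np.cos(a),0]
show(); plan([507,220.5,200],tool([0,0,-1],y)); plan([507,220.5,200],tool([0,0,-1],y),16)
E
```

```text
[[ 483.01901766 -197.87901351   76.        ]]
[[ 483.70118616 -199.03792535   62.        ]]
t 0.1 q [1.101, 0.359, 1.511, 0.0, 1.272, -0.115] p [208.2, 562.1, 252.5] z [-0.001, -0.002, -1.0] y [0.347, 0.938, -0.002] F [-0.1, 0.5, -0.6] gap 0.998 g 0.0
rows 13 dp [-2.587, -2.408, 0.406] rot [-0.0001, -0.0001, -0.0421]
rows 16 dp [-2.095, -1.965, 0.33] rot [-0.0001, -0.0, -0.0342]
```

```bash
python3 -m handwheel '[{"dp":[-2.1,-1.97,0.33],"rotation":[0,0,-0.0342],"hand":1},{"dp":[-2.1,-1.97,0.33],"rotation":[0,0,-0.0342],"hand":1},{"dp":[-2.1,-1.97,0.33],"rotation":[0,0,-0.0342],"hand":1},{"dp":[-2.1,-1.97,0.33],"rotation":[0,0,-0.0342],"hand":1},{"dp":[-2.1,-1.97,0.33],"rotation":[0,0,-0.0342],"hand":1},{"dp":[-2.1,-1.97,0.33],"rotation":[0,0,-0.0342],"hand":1},{"dp":[-2.1,-1.97,0.33],"rotation":[0,0,-0.0342],"hand":1},{"dp":[-2.1,-1.97,0.33],"rotation":[0,0,-0.0342],"hand":1}]'
python3 -m handwheel '[{"dp":[-2.1,-1.97,0.33],"rotation":[0,0,-0.0342],"hand":1},{"dp":[-2.1,-1.97,0.33],"rotation":[0,0,-0.0342],"hand":1},{"dp":[-2.1,-1.97,0.33],"rotation":[0,0,-0.0342],"hand":1},{"dp":[-2.1,-1.97,0.33],"rotation":[0,0,-0.0342],"hand":1},{"dp":[-2.1,-1.97,0.33],"rotation":[0,0,-0.0342],"hand":1},{"dp":[-2.1,-1.97,0.33],"rotation":[0,0,-0.0342],"hand":1},{"dp":[-2.1,-1.97,0.33],"rotation":[0,0,-0.0342],"hand":1},{"dp":[-2.1,-1.97,0.33],"rotation":[0,0,-0.0342],"hand":1}]'
python3 -m handwheel '[{"dp":[0,0,0],"rotation":[0,0,0],"hand":1},{"dp":[0,0,0],"rotation":[0,0,0],"hand":1}]'
python3 - <<'E'
from h import *
a=np.radians(11); y=[-np.sin(a),np.cos(a),0]
show(); plan([507,220.5,200],tool([0,0,-1],y))
m=manip.camera_model("wrist");p,d=manip.snapshot("wrist");cv2.imwrite("pics/w1.png",p)
import pickle;pickle.dump((m,d),open("pics/w1.pkl","wb"))
E
```

```text
t: 0.77
tcp_pos: [334.9, 369.3, 226.5]
tcp_rot: [-3.141, -0.001, 3.062]
wrist_force: [-0.2, 0.6, 0.2]
finger_gap: 0.999
grasp_force: 0.0
t: 1.43
tcp_pos: [508.7, 218.9, 200.0]
tcp_rot: [-3.141, -0.001, -2.948]
wrist_force: [-0.7, 0.5, -0.0]
finger_gap: 1.001
grasp_force: 0.0
t: 1.6
tcp_pos: [508.8, 219.3, 199.9]
tcp_rot: [-3.142, -0.001, -2.952]
wrist_force: [-0.3, -0.6, 0.1]
finger_gap: 1.003
grasp_force: 0.0
t 1.6 q [0.282, 0.349, 1.673, 0.0, 1.12, -1.478] p [508.8, 219.3, 199.9] z [-0.001, -0.0, -1.0] y [-0.189, 0.982, -0.0] F [-0.3, -0.6, 0.1] gap 1.003 g 0.0
rows 1 dp [0.158, 0.153, -0.013] rot [-0.0001, -0.001, -0.0023]
```

View pics/w1.png

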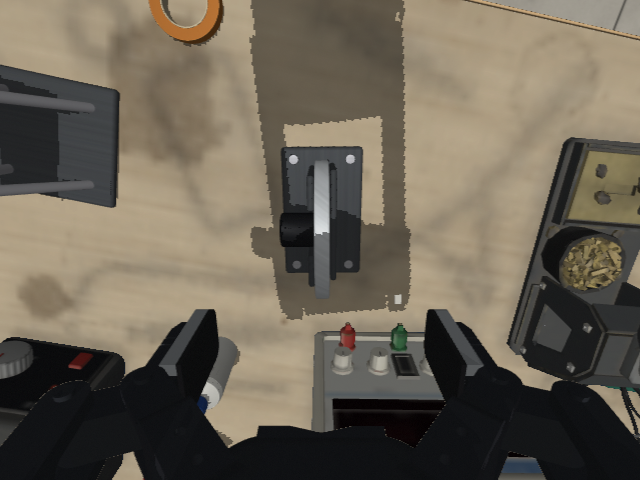

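The wrist view shows the bright aluminium disc edge-on at u≈321, v 160–297, with the black knob at (297,229). Alignment with the jaws looks good.

```bash
python3 - <<'E'
from h import *
import pickle
m,d=pickle.load(open("pics/w1.pkl","rb"))
print("crest",atz([(314,228),(329,228)],111,m).round(1).tolist(),"hold base",atz([(281,147),(362,147),(359,271),(287,271)],8,m).round(1).tolist(),"knobtip",atz([(281,229)],60,m).round(1))
a=np.radians(11); y=[-np.sin(a),np.cos(a),0]
plan([507,220.5,102],tool([0,0,-1],y),4)
E
```

```text
crest [[491.2, 211.5, 111.0], [489.5, 220.4, 111.0]] hold base [[457.3, 175.2, 8.0], [444.4, 242.0, 8.0], [555.3, 264.6, 8.0], [568.1, 198.2, 8.0]] knobtip [[511.8 189.2  60. ]]
rows 4 dp [0.011, 0.018, 2.448] rot [0.0, -0.0004, -0.0003]
```

```bash
python3 -m handwheel '[{"dp":[0,0,2.45],"rotation":[0,0,0],"hand":1},{"dp":[0,0,2.45],"rotation":[0,0,0],"hand":1},{"dp":[0,0,2.45],"rotation":[0,0,0],"hand":1},{"dp":[0,0,2.45],"rotation":[0,0,0],"hand":1},{"dp":[0,0,0],"rotation":[0,0,0],"hand":1},{"dp":[0,0,0],"rotation":[0,0,0],"hand":-1},{"dp":[0,0,0],"rotation":[0,0,0],"hand":-1},{"dp":[0,0,0],"rotation":[0,0,0],"hand":-1}]'
python3 -m handwheel '[{"dp":[0,0,0],"rotation":[0,0,0],"hand":-1},{"dp":[0,0,0],"rotation":[0,0,0],"hand":-1},{"dp":[0,0,0],"rotation":[0,0,0],"hand":-1},{"dp":[0,0,0],"rotation":[0,0,0],"hand":-1},{"dp":[0,0,0],"rotation":[0,0,0],"hand":-1},{"dp":[0,0,0],"rotation":[0,0,0],"hand":-1}]'; python3 -c "
from h import *
show()"
```

```text
t: 2.32
tcp_pos: [509.0, 221.0, 104.2]
tcp_rot: [3.141, 0.003, -2.949]
wrist_force: [0.3, -0.2, -0.7]
finger_gap: 0.605
grasp_force: 0.0
t: 2.82
tcp_pos: [508.7, 220.4, 103.4]
tcp_rot: [3.141, 0.001, -2.949]
wrist_force: [-0.5, -0.0, 6.1]
finger_gap: 0.105
grasp_force: 59.0
t 2.82 q [0.284, 0.473, 1.765, 0.0, 0.902, -1.479] p [508.7, 220.4, 103.4] z [0.001, 0.0, -1.0] y [-0.191, 0.982, 0.0] F [-0.5, -0.0, 6.1] gap 0.105 g 59.0
```

```bash
python3 -m handwheel '[{"dp":[0,0,-1],"rotation":[0,0,0],"hand":-1},{"dp":[0,0,-2],"rotation":[0,0,0],"hand":-1},{"dp":[0,0,-2],"rotation":[0,0,0],"hand":-1},{"dp":[0,0,-2],"rotation":[0,0,0],"hand":-1},{"dp":[0,0,-2],"rotation":[0,0,0],"hand":-1},{"dp":[0,0,-2],"rotation":[0,0,0],"hand":-1},{"dp":[0,0,-2],"rotation":[0,0,0],"hand":-1},{"dp":[0,0,0],"rotation":[0,0,0],"hand":-1}]'; python3 - <<'E'
from h import *
show()
yaw=np.radians(-0.6); Z=Ro.from_euler("z",yaw)
dn=Z.apply([0,-.7071,-.7071]); nrm=Z.apply([0,-.7071,.7071])
seat=np.array([487,-21.5,85])
# cover centre 60 above bench when TCP at 103.4, along tool z 43.4; mid thickness 5
tgt=lambda k: seat+nrm*(5+k)-dn*43.4
# tool y currently = +holder y = -knob dir -> tool y = -nrm
R=tool(dn,-nrm); print(tgt(0)); plan(tgt(80),R); plan(tgt(80),R,16)
E
```

```text
t: 3.48
tcp_pos: [510.2, 220.8, 236.8]
tcp_rot: [3.141, 0.007, -2.949]
wrist_force: [0.7, 0.5, -1.2]
finger_gap: 0.105
grasp_force: 58.6
t 3.48 q [0.284, 0.308, 1.632, -0.0, 1.194, -1.479] p [510.2, 220.8, 236.8] z [0.007, 0.002, -1.0] y [-0.191, 0.982, 0.001] F [0.7, 0.5, -1.2] gap 0.105 g 58.6
[487.28433658   5.6511512  119.22364   ]
rows 8 dp [0.633, -2.974, 1.9] rot [0.098, 0.0107, 0.0237]
rows 16 dp [0.305, -1.466, 0.987] rot [0.049, 0.0054, 0.0119]
```

```bash
python3 -m handwheel '[{"dp":[0.3,-1.47,0.99],"rotation":[0.049,0.0054,0.0119],"hand":-1},{"dp":[0.3,-1.47,0.99],"rotation":[0.049,0.0054,0.0119],"hand":-1},{"dp":[0.3,-1.47,0.99],"rotation":[0.049,0.0054,0.0119],"hand":-1},{"dp":[0.3,-1.47,0.99],"rotation":[0.049,0.0054,0.0119],"hand":-1},{"dp":[0.3,-1.47,0.99],"rotation":[0.049,0.0054,0.0119],"hand":-1},{"dp":[0.3,-1.47,0.99],"rotation":[0.049,0.0054,0.0119],"hand":-1},{"dp":[0.3,-1.47,0.99],"rotation":[0.049,0.0054,0.0119],"hand":-1},{"dp":[0.3,-1.47,0.99],"rotation":[0.049,0.0054,0.0119],"hand":-1}]';python3 -c "
from h import *
show()"
```

```text
t: 4.15
tcp_pos: [501.9, 88.6, 174.4]
tcp_rot: [-2.746, -0.025, -3.051]
wrist_force: [-0.5, 0.4, -2.1]
finger_gap: 0.106
grasp_force: 58.6
t 4.15 q [0.296, 0.403, 1.746, -0.423, 1.138, -1.163] p [501.9, 88.6, 174.4] z [0.012, -0.386, -0.922] y [-0.093, 0.918, -0.385] F [-0.5, 0.4, -2.1] gap 0.106 g 58.6
```

```bash
python3 -m handwheel '[{"dp":[0.3,-1.47,0.99],"rotation":[0.049,0.0054,0.0119],"hand":-1},{"dp":[0.3,-1.47,0.99],"rotation":[0.049,0.0054,0.0119],"hand":-1},{"dp":[0.3,-1.47,0.99],"rotation":[0.049,0.0054,0.0119],"hand":-1},{"dp":[0.3,-1.47,0.99],"rotation":[0.049,0.0054,0.0119],"hand":-1},{"dp":[0.3,-1.47,0.99],"rotation":[0.049,0.0054,0.0119],"hand":-1},{"dp":[0.3,-1.47,0.99],"rotation":[0.049,0.0054,0.0119],"hand":-1},{"dp":[0.3,-1.47,0.99],"rotation":[0.049,0.0054,0.0119],"hand":-1},{"dp":[0.3,-1.47,0.99],"rotation":[0.049,0.0054,0.0119],"hand":-1}]';python3 -m handwheel '[{"dp":[0,0,0],"rotation":[0,0,0],"hand":-1},{"dp":[0,0,0],"rotation":[0,0,0],"hand":-1}]'
cat >> h.py <<'E'
Z=Ro.from_euler("z",np.radians(-0.6))
dn=Z.apply([0,-.7071,-.7071]); nrm=Z.apply([0,-.7071,.7071]); seat=np.array([487,-21.5,85])
tgt=lambda k,up=0,g=43.4: seat+nrm*(5+k)-dn*(g+up)
RR=tool(dn,-nrm)
E
python3 - <<'E'
from h import *
show(); plan(tgt(80),RR); plan(tgt(15,6),RR,1);plan(tgt(0,6),RR,1)
for n in ["scene"]:
    m=manip.camera_model(n);p,d=manip.snapshot(n);cv2.imwrite("pics/s2.png",p[120:420,140:540])
E
```

```text
t: 4.82
tcp_pos: [484.6, -52.7, 171.5]
tcp_rot: [-2.353, -0.007, 3.13]
wrist_force: [-0.5, 0.3, -2.4]
finger_gap: 0.104
grasp_force: 76.7
t: 4.98
tcp_pos: [484.2, -52.2, 171.0]
tcp_rot: [-2.355, -0.009, 3.13]
wrist_force: [0.1, 0.2, -1.3]
finger_gap: 0.101
grasp_force: 76.7
t 4.98 q [0.25, 0.499, 1.85, -0.821, 1.201, -0.84] p [484.2, -52.2, 171.0] z [-0.014, -0.708, -0.707] y [0.002, 0.707, -0.708] F [0.1, 0.2, -1.3] gap 0.101 g 76.7
rows 1 dp [-0.239, -0.249, -0.435] rot [-0.0008, -0.0069, 0.0055]
rows 1 dp [-0.271, 6.25, -1.041] rot [-0.0008, -0.0069, 0.0055]
rows 1 dp [-0.279, 7.75, -1.042] rot [-0.0008, -0.0069, 0.0055]
```

View pics/s2.png

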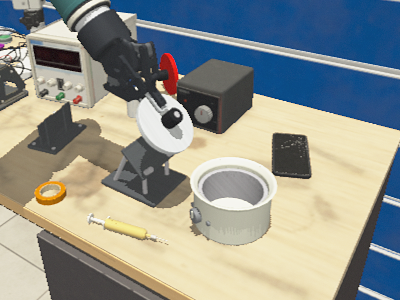

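The disc is held at 45° with its knob up, above the rest. Next I bring it in.

```bash
python3 -m handwheel '[{"dp":[-0.14,1.56,-0.52],"rotation":[0,-0.0035,0.0028],"hand":-1},{"dp":[-0.14,1.56,-0.52],"rotation":[0,-0.0035,0.0028],"hand":-1},{"dp":[0,1.56,0],"rotation":[0,0,0],"hand":-1},{"dp":[0,1.57,0],"rotation":[0,0,0],"hand":-1},{"dp":[0,0,0],"rotation":[0,0,0],"hand":-1},{"dp":[0,0,0],"rotation":[0,0,0],"hand":-1},{"dp":[0,0,0],"rotation":[0,0,0],"hand":-1}]'
python3 - <<'E'
from h import *
show(); plan(tgt(15,6),RR,1);plan(tgt(0,6),RR,1)
m=manip.camera_model("top");p,d=manip.snapshot("top")
s,P,R=cur();M=R.as_matrix()
c=P+43.4*M[:,2]   # predicted cover mid centre
a=np.linspace(0,2*np.pi,73)[:-1]
rim=[c-5*M[:,1]+51.5*(np.cos(t)*M[:,0]+np.sin(t)*M[:,2]) for t in a]
rk=[c-31*M[:,1]+13*(np.cos(t)*M[:,0]+np.sin(t)*M[:,2]) for t in a]
S=5;u0,v0=270,235
o=cv2.resize(p[v0:v0+110,u0:u0+120],None,fx=S,fy=S,interpolation=2)
for q in np.r_[proj(rim,m),proj(rk,m)]: cv2.circle(o,(int((q[0]-u0+.5)*S),int((q[1]-v0+.5)*S)),1,(0,0,255),-1)
cv2.imwrite("pics/t3.png",o)
E
```

```text
t: 5.62
tcp_pos: [488.2, -1.0, 135.1]
tcp_rot: [-2.353, 0.001, 3.132]
wrist_force: [0.7, -0.9, -1.6]
finger_gap: 0.105
grasp_force: 76.5
t 5.62 q [0.342, 0.58, 1.82, -0.793, 1.207, -0.744] p [488.2, -1.0, 135.1] z [-0.006, -0.709, -0.705] y [0.008, 0.705, -0.709] F [0.7, -0.9, -1.6] gap 0.105 g 76.5
rows 1 dp [0.096, 0.092, 0.047] rot [-0.0028, 0.0015, -0.0005]
rows 1 dp [0.097, 1.592, 0.043] rot [-0.0028, 0.0015, -0.0005]
```

View pics/t3.png

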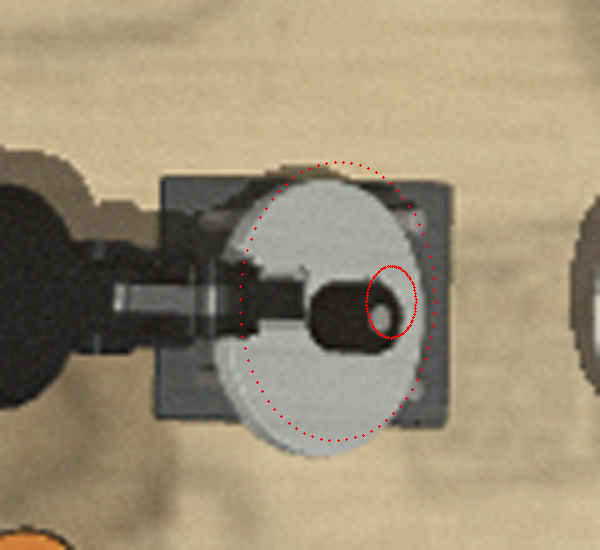

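The overlay (red = predicted) shows the disc about 6 mm toward −x and about 4 mm uphill of the prediction. I correct for that, then lower along the normal.

```bash
python3 -m handwheel '[{"dp":[-0.45,0.5,0],"rotation":[-0.0028,0.0015,0],"hand":-1},{"dp":[0,0.5,0],"rotation":[0,0,0],"hand":-1},{"dp":[0,0,0],"rotation":[0,0,0],"hand":-1},{"dp":[0,0,0],"rotation":[0,0,0],"hand":-1}]'; python3 -c "
from h import *
show();plan(tgt(0,6),RR,1)"
python3 -m handwheel '[{"dp":[0,0.2,0],"rotation":[0,0,0],"hand":-1},{"dp":[0,0,0],"rotation":[0,0,0],"hand":-1}]'
python3 -m handwheel '[{"dp":[0,0.2,0],"rotation":[0,0,0],"hand":-1},{"dp":[0,0,0],"rotation":[0,0,0],"hand":-1}]'; python3 -c "
from h import *
show();plan(tgt(0,6),RR,1)"
```

```text
t: 6.0
tcp_pos: [492.9, 6.1, 127.9]
tcp_rot: [-2.357, 0.001, 3.13]
wrist_force: [0.6, 0.3, -2.1]
finger_gap: 0.102
grasp_force: 76.5
t 6.0 q [0.35, 0.597, 1.806, -0.786, 1.208, -0.739] p [492.9, 6.1, 127.9] z [-0.007, -0.707, -0.708] y [0.009, 0.707, -0.707] F [0.6, 0.3, -2.1] gap 0.102 g 76.5
rows 1 dp [0.565, 0.574, 0.051] rot [0.0006, 0.0001, -0.0014]
t: 6.17
tcp_pos: [492.8, 7.7, 126.4]
tcp_rot: [-2.357, 0.001, 3.13]
wrist_force: [-0.1, 0.0, -2.1]
finger_gap: 0.107
grasp_force: 76.5
t: 6.33
tcp_pos: [492.8, 9.1, 125.0]
tcp_rot: [-2.357, 0.001, 3.13]
wrist_force: [0.1, 0.1, -2.1]
finger_gap: 0.109
grasp_force: 76.5
t 6.33 q [0.355, 0.602, 1.804, -0.784, 1.207, -0.733] p [492.8, 9.1, 125.0] z [-0.007, -0.707, -0.708] y [0.009, 0.708, -0.707] F [0.1, 0.1, -2.1] gap 0.109 g 76.5
rows 1 dp [0.553, 0.156, 0.058] rot [0.0008, 0.0002, -0.0013]
```

No contact yet, so I go on in small steps.

```bash
python3 -m handwheel '[{"dp":[0,0.1,0],"rotation":[0,0,0],"hand":-1},{"dp":[0,0,0],"rotation":[0,0,0],"hand":-1}]'
python3 -m handwheel '[{"dp":[0,0.1,0],"rotation":[0,0,0],"hand":-1},{"dp":[0,0,0],"rotation":[0,0,0],"hand":-1}]'
python3 -m handwheel '[{"dp":[0,0.1,0],"rotation":[0,0,0],"hand":-1},{"dp":[0,0,0],"rotation":[0,0,0],"hand":-1}]'
```

```text
t: 6.5
tcp_pos: [492.9, 9.8, 124.3]
tcp_rot: [-2.357, 0.001, 3.13]
wrist_force: [1.2, 1.4, -1.1]
finger_gap: 0.103
grasp_force: 76.5
t: 6.67
tcp_pos: [492.9, 10.1, 124.1]
tcp_rot: [-2.356, 0.001, 3.13]
wrist_force: [0.3, -2.8, 0.4]
finger_gap: 0.101
grasp_force: 76.7
t: 6.83
tcp_pos: [492.9, 10.3, 123.9]
tcp_rot: [-2.354, 0.001, 3.13]
wrist_force: [0.6, -4.1, 5.0]
finger_gap: 0.104
grasp_force: 76.9
```

Plate contact confirmed. Now I slide it downhill to the pegs.

```bash
python3 -m handwheel '[{"dp":[0,-0.08,0.2],"rotation":[0,0,0],"hand":-1},{"dp":[0,0,0.2],"rotation":[0,0,0],"hand":-1},{"dp":[0,0,0.1],"rotation":[0,0,0],"hand":-1},{"dp":[0,0,0],"rotation":[0,0,0],"hand":-1}]'
python3 -m handwheel '[{"dp":[0,0,0.15],"rotation":[0,0,0],"hand":-1},{"dp":[0,0,0],"rotation":[0,0,0],"hand":-1}]'
python3 -m handwheel '[{"dp":[0,0,0.15],"rotation":[0,0,0],"hand":-1},{"dp":[0,0,0],"rotation":[0,0,0],"hand":-1}]'
python3 -m handwheel '[{"dp":[0,0,0.1],"rotation":[0,0,0],"hand":-1},{"dp":[0,0,0],"rotation":[0,0,0],"hand":-1}]'
```

```text
t: 7.17
tcp_pos: [493.0, 6.5, 120.3]
tcp_rot: [-2.356, 0.001, 3.13]
wrist_force: [1.3, -4.2, 4.0]
finger_gap: 0.108
grasp_force: 76.7
t: 7.33
tcp_pos: [493.1, 5.5, 119.3]
tcp_rot: [-2.356, 0.002, 3.13]
wrist_force: [0.4, -3.7, 3.9]
finger_gap: 0.11
grasp_force: 76.8
t: 7.5
tcp_pos: [493.1, 4.4, 118.3]
tcp_rot: [-2.356, 0.002, 3.13]
wrist_force: [0.3, -3.9, 3.9]
finger_gap: 0.109
grasp_force: 76.8
t: 7.67
tcp_pos: [493.1, 3.7, 117.6]
tcp_rot: [-2.356, 0.002, 3.13]
wrist_force: [0.6, -3.1, 5.1]
finger_gap: 0.102
grasp_force: 76.9
```

```bash
python3 -m handwheel '[{"dp":[0,0,0.1],"rotation":[0,0,0],"hand":-1},{"dp":[0,0,0],"rotation":[0,0,0],"hand":-1}]'
python3 -m handwheel '[{"dp":[0,0,0.1],"rotation":[0,0,0],"hand":-1},{"dp":[0,0,0],"rotation":[0,0,0],"hand":-1}]'
python3 -m handwheel '[{"dp":[0,0,0.1],"rotation":[0,0,0],"hand":-1},{"dp":[0,0,0],"rotation":[0,0,0],"hand":-1}]'
```

```text
t: 7.83
tcp_pos: [493.1, 3.0, 116.9]
tcp_rot: [-2.356, 0.002, 3.13]
wrist_force: [0.3, -4.6, 4.6]
finger_gap: 0.105
grasp_force: 76.9
t: 8.0
tcp_pos: [493.1, 2.3, 116.3]
tcp_rot: [-2.356, 0.002, 3.13]
wrist_force: [0.7, -3.2, 5.1]
finger_gap: 0.107
grasp_force: 77.2
t: 8.17
tcp_pos: [493.3, 2.0, 116.0]
tcp_rot: [-2.356, 0.002, 3.13]
wrist_force: [-0.2, 1.1, 10.2]
finger_gap: 0.105
grasp_force: 78.0
```

Peg contact (about 8 N uphill). I release it.

```bash
python3 -m handwheel '[{"dp":[0,0,-0.05],"rotation":[0,0,0],"hand":-1},{"dp":[0,0,0],"rotation":[0,0,0],"hand":-0.6},{"dp":[0,0,0],"rotation":[0,0,0],"hand":-0.4},{"dp":[0,0,0],"rotation":[0,0,0],"hand":-0.4},{"dp":[0,0,0],"rotation":[0,0,0],"hand":-0.4},{"dp":[0,0,0],"rotation":[0,0,0],"hand":-0.4},{"dp":[0,0,0],"rotation":[0,0,0],"hand":-0.4},{"dp":[0,0,0],"rotation":[0,0,0],"hand":-0.4}]'; python3 -c "
from h import *
show()"
```

```text
t: 8.83
tcp_pos: [492.8, 2.5, 115.3]
tcp_rot: [-2.357, 0.001, 3.13]
wrist_force: [-0.9, -0.4, -0.2]
finger_gap: 0.301
grasp_force: 0.0
t 8.83 q [0.343, 0.616, 1.815, -0.797, 1.184, -0.72] p [492.8, 2.5, 115.3] z [-0.007, -0.706, -0.708] y [0.009, 0.708, -0.706] F [-0.9, -0.4, -0.2] gap 0.301 g 0.0
```

```bash
python3 -m handwheel '[{"dp":[0,0,-1],"rotation":[0,0,0],"hand":-0.4},{"dp":[0,0,-2],"rotation":[0,0,0],"hand":-0.4},{"dp":[0,0,-3],"rotation":[0,0,0],"hand":-0.4},{"dp":[0,0,-3],"rotation":[0,0,0],"hand":-0.2},{"dp":[0,0,-3],"rotation":[0,0,0],"hand":0},{"dp":[0,0,0],"rotation":[0,0,0],"hand":0}]'; python3 - <<'E'
from h import *
show(); plan([490,-10,290],tool([0,0,-1],[1,0,0])); plan([490,-10,290],tool([0,0,-1],[1,0,0]),16)
m=manip.camera_model("top");p,d=manip.snapshot("top")
a=np.linspace(0,2*np.pi,73)[:-1];X=Z.apply([1,0,0])
rim=[seat+10*nrm+51.5*(np.cos(t)*X+np.sin(t)*dn) for t in a]
rk=[seat+36*nrm+13*(np.cos(t)*X+np.sin(t)*dn) for t in a]
S=5;u0,v0=270,235
o=cv2.resize(p[v0:v0+110,u0:u0+120],None,fx=S,fy=S,interpolation=2)
for q in np.r_[proj(rim,m),proj(rk,m)]: cv2.circle(o,(int((q[0]-u0+.5)*S),int((q[1]-v0+.5)*S)),1,(0,0,255),-1)
cv2.imwrite("pics/t4.png",o)
E
```

```text
t: 9.33
tcp_pos: [496.2, 91.5, 204.1]
tcp_rot: [-2.361, 0.008, 3.133]
wrist_force: [1.8, -0.2, 0.7]
finger_gap: 0.497
grasp_force: 0.0
t 9.33 q [0.483, 0.526, 1.659, -0.681, 1.428, -0.808] p [496.2, 91.5, 204.1] z [0.0, -0.704, -0.711] y [0.012, 0.71, -0.704] F [1.8, -0.2, 0.7] gap 0.497 g 0.0
rows 15 dp [-0.593, -0.762, -0.238] rot [-0.0404, 0.0409, 0.0981]
rows 16 dp [-0.558, -0.712, -0.225] rot [-0.0378, 0.0383, 0.092]
```

View pics/t4.png

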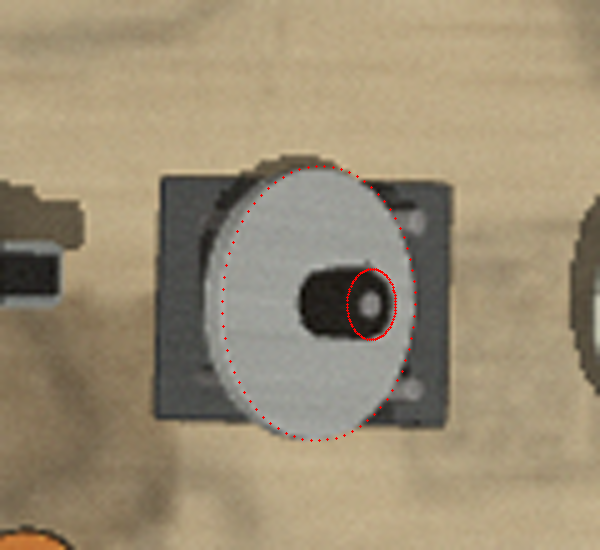

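The cover leans exactly on the seat and matches the predicted outline. Next, over to the knob side.

```bash
python3 -m handwheel '[{"dp":[-0.56,-0.71,-0.22],"rotation":[-0.0378,0.0383,0.092],"hand":0},{"dp":[-0.56,-0.71,-0.22],"rotation":[-0.0378,0.0383,0.092],"hand":0},{"dp":[-0.56,-0.71,-0.22],"rotation":[-0.0378,0.0383,0.092],"hand":0},{"dp":[-0.56,-0.71,-0.22],"rotation":[-0.0378,0.0383,0.092],"hand":0},{"dp":[-0.56,-0.71,-0.22],"rotation":[-0.0378,0.0383,0.092],"hand":0},{"dp":[-0.56,-0.71,-0.22],"rotation":[-0.0378,0.0383,0.092],"hand":0},{"dp":[-0.56,-0.71,-0.22],"rotation":[-0.0378,0.0383,0.092],"hand":0},{"dp":[-0.56,-0.71,-0.22],"rotation":[-0.0378,0.0383,0.092],"hand":0}]'
python3 -m handwheel '[{"dp":[-0.56,-0.71,-0.22],"rotation":[-0.0378,0.0383,0.092],"hand":0},{"dp":[-0.56,-0.71,-0.22],"rotation":[-0.0378,0.0383,0.092],"hand":0},{"dp":[-0.56,-0.71,-0.22],"rotation":[-0.0378,0.0383,0.092],"hand":0},{"dp":[-0.56,-0.71,-0.22],"rotation":[-0.0378,0.0383,0.092],"hand":0},{"dp":[-0.56,-0.71,-0.22],"rotation":[-0.0378,0.0383,0.092],"hand":0},{"dp":[-0.56,-0.71,-0.22],"rotation":[-0.0378,0.0383,0.092],"hand":0},{"dp":[-0.56,-0.71,-0.22],"rotation":[-0.0378,0.0383,0.092],"hand":0},{"dp":[-0.56,-0.71,-0.22],"rotation":[-0.0378,0.0383,0.092],"hand":0}]'
python3 - <<'E'
from h import *
show(); R=tool(-nrm,Z.apply([1,0,0])); print(seat+nrm*116); plan(seat+nrm*116,R,8)
E
```

```text
t: 10.05
tcp_pos: [517.5, 41.3, 251.1]
tcp_rot: [-2.746, 0.164, 2.344]
wrist_force: [-0.3, -0.3, -0.9]
finger_gap: 0.496
grasp_force: 0.0
t: 10.72
tcp_pos: [487.3, -15.2, 285.2]
tcp_rot: [-3.134, 0.003, 1.562]
wrist_force: [-0.7, -0.8, 0.4]
finger_gap: 0.501
grasp_force: 0.0
t 10.72 q [-0.17, 0.169, 1.696, -0.004, 1.284, -0.16] p [487.3, -15.2, 285.2] z [-0.008, -0.003, -1.0] y [1.0, -0.009, -0.008] F [-0.7, -0.8, 0.4] gap 0.501 g 0.0
[ 486.14106657 -103.51910259  167.0236    ]
rows 8 dp [-1.576, 0.001, 1.048] rot [-0.001, 0.0986, -0.0002]
```

```bash
python3 -m handwheel '[{"dp":[-1.58,0,1.05],"rotation":[-0.001,0.0986,0],"hand":0},{"dp":[-1.58,0,1.05],"rotation":[-0.001,0.0986,0],"hand":0},{"dp":[-1.58,0,1.05],"rotation":[-0.001,0.0986,0],"hand":0},{"dp":[-1.58,0,1.05],"rotation":[-0.001,0.0986,0],"hand":0},{"dp":[-1.58,0,1.05],"rotation":[-0.001,0.0986,0],"hand":0},{"dp":[-1.58,0,1.05],"rotation":[-0.001,0.0986,0],"hand":0},{"dp":[-1.58,0,1.05],"rotation":[-0.001,0.0986,0],"hand":0},{"dp":[-1.58,0,1.05],"rotation":[-0.001,0.0986,0],"hand":0}]'
python3 -m handwheel '[{"dp":[0,0,0],"rotation":[0,0,0],"hand":0},{"dp":[0,0,0],"rotation":[0,0,0],"hand":0}]'
python3 - <<'E'
from h import *
show(); R=tool(-nrm,Z.apply([1,0,0])); plan(seat+nrm*116,R,1); plan(seat+nrm*36,R,4)
m=manip.camera_model("wrist");p,d=manip.snapshot("wrist")
a=np.linspace(0,2*np.pi,73)[:-1];X=Z.apply([1,0,0])
rim=[seat+10*nrm+51.5*(np.cos(t)*X+np.sin(t)*dn) for t in a]
rk=[seat+36*nrm+13*(np.cos(t)*X+np.sin(t)*dn) for t in a]
for q in np.r_[proj(rim,m),proj(rk,m)]: cv2.circle(p,(int(q[0]),int(q[1])),1,(0,0,255),-1)
print(proj([seat+36*nrm],m)); cv2.imwrite("pics/w5.png",p)
E
```

```text
t: 11.38
tcp_pos: [486.9, -104.5, 166.8]
tcp_rot: [3.141, -0.788, 1.562]
wrist_force: [0.2, 0.1, 0.2]
finger_gap: 0.501
grasp_force: 0.0
t: 11.55
tcp_pos: [485.8, -103.4, 165.1]
tcp_rot: [-3.132, -0.788, 1.555]
wrist_force: [-0.5, 0.5, -0.6]
finger_gap: 0.499
grasp_force: 0.0
t 11.55 q [-0.743, 0.581, 1.688, 0.553, 1.483, -0.958] p [485.8, -103.4, 165.1] z [0.001, 0.709, -0.705] y [1.0, -0.009, -0.007] F [-0.5, 0.5, -0.6] gap 0.499 g 0.0
rows 1 dp [0.133, 0.031, -0.144] rot [-0.0059, -0.0023, -0.0039]
rows 4 dp [0.03, 0.015, 1.964] rot [-0.0015, -0.0006, -0.001]
[[321.793954   261.58609318]]
```

View pics/w5.png

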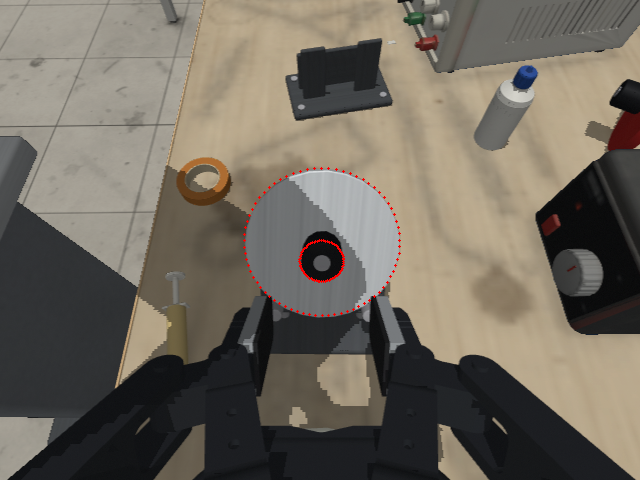

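The predicted knob circle sits exactly on the knob at (321,261). I approach and close.

```bash
python3 -m handwheel '[{"dp":[0.03,0.015,1.96],"rotation":[-0.0015,-0.0006,-0.001],"hand":0},{"dp":[0.03,0.015,1.96],"rotation":[-0.0015,-0.0006,-0.001],"hand":0},{"dp":[0.03,0.015,1.96],"rotation":[-0.0015,-0.0006,-0.001],"hand":0},{"dp":[0.03,0.015,1.96],"rotation":[-0.0015,-0.0006,-0.001],"hand":0},{"dp":[0,0,0],"rotation":[0,0,0],"hand":0},{"dp":[0,0,0],"rotation":[0,0,0],"hand":0}]'
python3 - <<'E'
from h import *
show(); R=tool(-nrm,Z.apply([1,0,0])); plan(seat+nrm*36,R,1)
E
```

```text
t: 12.1
tcp_pos: [488.4, -45.5, 115.0]
tcp_rot: [3.13, -0.779, 1.575]
wrist_force: [0.8, -0.5, 1.2]
finger_gap: 0.494
grasp_force: 0.0
t 12.1 q [-0.664, 0.624, 1.789, 0.615, 1.322, -1.004] p [488.4, -45.5, 115.0] z [0.009, 0.703, -0.711] y [1.0, -0.004, 0.008] F [0.8, -0.5, 1.2] gap 0.494 g 0.0
rows 1 dp [-0.422, -0.167, 0.224] rot [0.0015, 0.0059, 0.0102]
```

```bash
python3 -m handwheel '[{"dp":[-0.4,-0.17,0.2],"rotation":[0.0015,0.0059,0.01],"hand":0},{"dp":[0,0,0],"rotation":[0,0,0],"hand":0},{"dp":[0,0,0],"rotation":[0,0,0],"hand":0}]'
python3 - <<'E'
from h import *
show(); R=tool(-nrm,Z.apply([1,0,0])); plan(seat+nrm*36,R,1)
E
```

```text
t: 12.35
tcp_pos: [487.4, -49.3, 109.4]
tcp_rot: [-3.142, -0.786, 1.557]
wrist_force: [-0.2, 0.4, -0.5]
finger_gap: 0.497
grasp_force: 0.0
t 12.35 q [-0.673, 0.637, 1.787, 0.616, 1.32, -1.005] p [487.4, -49.3, 109.4] z [0.01, 0.707, -0.707] y [1.0, -0.014, -0.0] F [-0.2, 0.4, -0.5] gap 0.497 g 0.0
rows 1 dp [0.242, -0.07, 0.095] rot [0.0023, -0.0007, -0.0024]
```

```bash
python3 -m handwheel '[{"dp":[0.2,-0.05,0.05],"rotation":[0.0023,0,-0.0024],"hand":0},{"dp":[0,0,0],"rotation":[0,0,0],"hand":-1},{"dp":[0,0,0],"rotation":[0,0,0],"hand":-1},{"dp":[0,0,0],"rotation":[0,0,0],"hand":-1},{"dp":[0,0,0],"rotation":[0,0,0],"hand":-1},{"dp":[0,0,0],"rotation":[0,0,0],"hand":-1},{"dp":[0,0,0],"rotation":[0,0,0],"hand":-1}]'
python3 - <<'E'
from h import *
show(); R=tool(-nrm,Z.apply([1,0,0])); plan(seat+nrm*36,R,1); plan(seat+nrm*96,R,5)
E
```

```text
t: 12.93
tcp_pos: [486.5, -47.1, 110.1]
tcp_rot: [-3.14, -0.787, 1.56]
wrist_force: [-1.8, -5.0, 6.2]
finger_gap: 0.283
grasp_force: 58.5
t 12.93 q [-0.67, 0.636, 1.789, 0.615, 1.322, -1.005] p [486.5, -47.1, 110.1] z [0.006, 0.708, -0.706] y [1.0, -0.01, -0.001] F [-1.8, -5.0, 6.2] gap 0.283 g 58.5
rows 1 dp [0.037, 0.024, -0.016] rot [-0.001, -0.0019, -0.0004]
rows 5 dp [0.009, 0.004, -1.203] rot [-0.0002, -0.0004, -0.0001]
```

```bash
python3 -m handwheel '[{"dp":[0,0,-0.6],"rotation":[0,0,0],"hand":-1},{"dp":[0,0,-1.3],"rotation":[0,0,0],"hand":-1},{"dp":[0,0,-1.4],"rotation":[0,0,0],"hand":-1},{"dp":[0,0,-1.4],"rotation":[0,0,0],"hand":-1},{"dp":[0,0,-1.3],"rotation":[0,0,0],"hand":-1},{"dp":[0,0,0],"rotation":[0,0,0],"hand":-1},{"dp":[0,0,0],"rotation":[0,0,0],"hand":-1}]'
python3 - <<'E'
from h import *
show(); plan([483.4,-198.4,180],tool([0,0,-1],[1,0,0]),14)
E
```

```text
t: 13.52
tcp_pos: [486.2, -89.6, 152.0]
tcp_rot: [-3.14, -0.787, 1.559]
wrist_force: [-0.1, 0.3, -2.6]
finger_gap: 0.281
grasp_force: 58.9
t 13.52 q [-0.727, 0.591, 1.717, 0.568, 1.44, -0.971] p [486.2, -89.6, 152.0] z [0.007, 0.708, -0.706] y [1.0, -0.011, -0.001] F [-0.1, 0.3, -2.6] gap 0.281 g 58.9
rows 14 dp [-0.644, -0.015, -0.514] rot [0.0002, -0.0562, -0.0007]
```

```bash
python3 -m handwheel '[{"dp":[-0.64,-0.015,-0.51],"rotation":[0,-0.0562,-0.0007],"hand":-1},{"dp":[-0.64,-0.015,-0.51],"rotation":[0,-0.0562,-0.0007],"hand":-1},{"dp":[-0.64,-0.015,-0.51],"rotation":[0,-0.0562,-0.0007],"hand":-1},{"dp":[-0.64,-0.015,-0.51],"rotation":[0,-0.0562,-0.0007],"hand":-1},{"dp":[-0.64,-0.015,-0.51],"rotation":[0,-0.0562,-0.0007],"hand":-1},{"dp":[-0.64,-0.015,-0.51],"rotation":[0,-0.0562,-0.0007],"hand":-1},{"dp":[-0.64,-0.015,-0.51],"rotation":[0,-0.0562,-0.0007],"hand":-1}]'
python3 -m handwheel '[{"dp":[-0.64,-0.015,-0.51],"rotation":[0,-0.0562,-0.0007],"hand":-1},{"dp":[-0.64,-0.015,-0.51],"rotation":[0,-0.0562,-0.0007],"hand":-1},{"dp":[-0.64,-0.015,-0.51],"rotation":[0,-0.0562,-0.0007],"hand":-1},{"dp":[-0.64,-0.015,-0.51],"rotation":[0,-0.0562,-0.0007],"hand":-1},{"dp":[-0.64,-0.015,-0.51],"rotation":[0,-0.0562,-0.0007],"hand":-1},{"dp":[-0.64,-0.015,-0.51],"rotation":[0,-0.0562,-0.0007],"hand":-1},{"dp":[-0.64,-0.015,-0.51],"rotation":[0,-0.0562,-0.0007],"hand":-1},{"dp":[0,0,0],"rotation":[0,0,0],"hand":-1}]'
python3 - <<'E'
from h import *
show(); plan([483.4,-198.4,180],tool([0,0,-1],[1,0,0]),1);plan([483.4,-198.4,125],tool([0,0,-1],[1,0,0]),1)
m=manip.camera_model("wrist");p,d=manip.snapshot("wrist")
s,P,R=cur();M=R.as_matrix();c=P+36*M[:,2]
a=np.linspace(0,2*np.pi,73)[:-1]
rim=[c-10*M[:,2]+51.5*(np.cos(t)*M[:,0]+np.sin(t)*M[:,1]) for t in a]
out=[[483.4+66*np.cos(t),-198.4+66*np.sin(t),76] for t in a]
for q in proj(rim,m): cv2.circle(p,(int(q[0]),int(q[1])),1,(0,0,255),-1)
for q in proj(out,m): cv2.circle(p,(int(q[0]),int(q[1])),1,(0,255,0),-1)
cv2.imwrite("pics/w6.png",p)
E
```

```text
t: 14.1
tcp_pos: [483.6, -145.2, 154.4]
tcp_rot: [-3.141, -0.393, 1.565]
wrist_force: [-0.4, 1.4, -2.3]
finger_gap: 0.283
grasp_force: 58.9
t: 14.77
tcp_pos: [482.5, -195.7, 179.7]
tcp_rot: [3.14, 0.0, 1.572]
wrist_force: [0.9, 0.5, -1.8]
finger_gap: 0.28
grasp_force: 58.9
t 14.77 q [-0.518, 0.328, 1.768, 0.0, 1.044, -0.52] p [482.5, -195.7, 179.7] z [0.001, -0.0, -1.0] y [1.0, 0.001, 0.001] F [0.9, 0.5, -1.8] gap 0.28 g 58.9
rows 1 dp [-0.27, 0.088, -0.034] rot [0.0013, 0.0003, 0.001]
rows 1 dp [-0.268, 0.081, 5.466] rot [0.0013, 0.0003, 0.001]
```

View pics/w6.png

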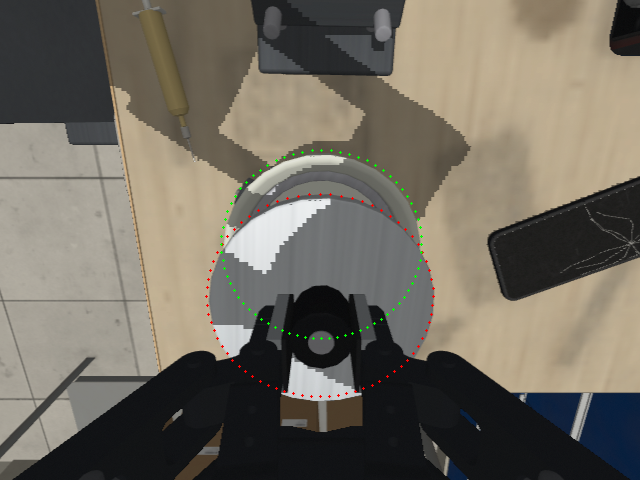

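Cover and cleaner outlines both agree with the prediction within about 2 mm. I descend.

```bash
python3 -m handwheel '[{"dp":[-0.27,0.08,1.35],"rotation":[0.0013,0,0],"hand":-1},{"dp":[0,0,1.35],"rotation":[0,0,0],"hand":-1},{"dp":[0,0,1.35],"rotation":[0,0,0],"hand":-1},{"dp":[0,0,1.35],"rotation":[0,0,0],"hand":-1},{"dp":[0,0,0],"rotation":[0,0,0],"hand":-1},{"dp":[0,0,0],"rotation":[0,0,0],"hand":-1},{"dp":[0,0,0],"rotation":[0,0,0],"hand":-1}]'
python3 - <<'E'
from h import *
show(); plan([483.4,-198.4,105],tool([0,0,-1],[1,0,0]),1)
E
```

```text
t: 15.4
tcp_pos: [483.9, -199.8, 125.7]
tcp_rot: [3.141, -0.002, 1.57]
wrist_force: [0.5, -1.0, -1.1]
finger_gap: 0.28
grasp_force: 59.0
t 15.4 q [-0.525, 0.406, 1.813, 0.002, 0.923, -0.525] p [483.9, -199.8, 125.7] z [0.0, 0.002, -1.0] y [1.0, -0.001, 0.0] F [0.5, -1.0, -1.1] gap 0.28 g 59.0
rows 1 dp [0.131, -0.055, 2.074] rot [0.0004, -0.0019, -0.0012]
```

```bash
python3 -m handwheel '[{"dp":[0.12,-0.04,0.7],"rotation":[0,-0.0019,0],"hand":-1},{"dp":[0,0,0.7],"rotation":[0,0,0],"hand":-1},{"dp":[0,0,0.5],"rotation":[0,0,0],"hand":-1},{"dp":[0,0,0],"rotation":[0,0,0],"hand":-1},{"dp":[0,0,0],"rotation":[0,0,0],"hand":-1}]'
python3 -m handwheel '[{"dp":[0,0,0.2],"rotation":[0,0,0],"hand":-1},{"dp":[0,0,0],"rotation":[0,0,0],"hand":-1}]'
python3 -m handwheel '[{"dp":[0,0,0.2],"rotation":[0,0,0],"hand":-1},{"dp":[0,0,0],"rotation":[0,0,0],"hand":-1}]'
python3 -m handwheel '[{"dp":[0,0,0.2],"rotation":[0,0,0],"hand":-1},{"dp":[0,0,0],"rotation":[0,0,0],"hand":-1}]'
```

```text
t: 15.82
tcp_pos: [483.3, -198.4, 106.4]
tcp_rot: [3.142, 0.001, 1.57]
wrist_force: [-0.4, -0.3, -1.4]
finger_gap: 0.28
grasp_force: 59.0
t: 15.98
tcp_pos: [483.7, -198.7, 104.7]
tcp_rot: [3.141, 0.001, 1.57]
wrist_force: [0.4, -0.0, -1.4]
finger_gap: 0.283
grasp_force: 59.0
t: 16.15
tcp_pos: [483.6, -198.7, 102.6]
tcp_rot: [3.141, 0.001, 1.57]
wrist_force: [-0.2, 0.0, -1.5]
finger_gap: 0.287
grasp_force: 59.0
t: 16.32
tcp_pos: [483.6, -198.6, 100.6]
tcp_rot: [3.141, 0.001, 1.57]
wrist_force: [0.4, -0.9, -2.2]
finger_gap: 0.28
grasp_force: 59.0
```

```bash
python3 -m handwheel '[{"dp":[0,0,0.15],"rotation":[0,0,0],"hand":-1},{"dp":[0,0,0],"rotation":[0,0,0],"hand":-1}]'
python3 -m handwheel '[{"dp":[0,0,0.1],"rotation":[0,0,0],"hand":-1},{"dp":[0,0,0],"rotation":[0,0,0],"hand":-1}]'
python3 -m handwheel '[{"dp":[0,0,0.1],"rotation":[0,0,0],"hand":-1},{"dp":[0,0,0],"rotation":[0,0,0],"hand":-1}]'
```

```text
t: 16.48
tcp_pos: [483.5, -198.6, 99.1]
tcp_rot: [3.141, 0.001, 1.57]
wrist_force: [0.4, 0.0, -2.8]
finger_gap: 0.282
grasp_force: 59.0
t: 16.65
tcp_pos: [483.7, -198.7, 98.2]
tcp_rot: [3.141, 0.001, 1.57]
wrist_force: [0.5, -0.0, -2.3]
finger_gap: 0.279
grasp_force: 59.0
t: 16.82
tcp_pos: [483.8, -198.9, 97.5]
tcp_rot: [3.14, 0.002, 1.57]
wrist_force: [0.2, -0.4, 3.3]
finger_gap: 0.283
grasp_force: 59.5
```

It makes contact at the expected seated height. I release and retreat.

```bash
python3 -m handwheel '[{"dp":[0,0,0.03],"rotation":[0,0,0],"hand":-0.4},{"dp":[0,0,0],"rotation":[0,0,0],"hand":-0.2},{"dp":[0,0,0],"rotation":[0,0,0],"hand":0},{"dp":[0,0,0],"rotation":[0,0,0],"hand":0},{"dp":[0,0,0],"rotation":[0,0,0],"hand":0},{"dp":[0,0,0],"rotation":[0,0,0],"hand":0},{"dp":[0,0,-0.5],"rotation":[0,0,0],"hand":0},{"dp":[0,0,-1],"rotation":[0,0,0],"hand":0}]'
python3 -m handwheel '[{"dp":[0,0,-2],"rotation":[0,0,0],"hand":0},{"dp":[0,0,-3],"rotation":[0,0,0],"hand":0},{"dp":[0,0,-3],"rotation":[0,0,0],"hand":0},{"dp":[0,0,-2],"rotation":[0,0,0],"hand":0},{"dp":[0,0,0],"rotation":[0,0,0],"hand":0},{"dp":[0,0,0],"rotation":[0,0,0],"hand":0}]'
python3 - <<'E'
from h import *
show()
m=manip.camera_model("wrist");p,d=manip.snapshot("wrist")
a=np.linspace(0,2*np.pi,73)[:-1]
C=lambda r,z:[[483.4+r*np.cos(t),-198.4+r*np.sin(t),z] for t in a]
o=p.copy()
for q in np.r_[proj(C(51.5,72),m),proj(C(13,98),m)]: cv2.circle(o,(int(q[0]),int(q[1])),1,(0,0,255),-1)
cv2.imwrite("pics/w7.png",o)
ms=manip.camera_model("scene");ps,ds=manip.snapshot("scene")
for n,(mm,dd) in dict(w=(m,d),s=(ms,ds)).items():
    w=cloud(dd,mm);r=np.hypot(w[...,0]-483.4,w[...,1]+198.4)
    k=(r<47)&(r>18)&(w[...,2]>60)&(w[...,2]<85); q=w[k]
    A=np.c_[q[:,:2]-[483.4,-198.4],np.ones(len(q))];s=np.linalg.lstsq(A,q[:,2],rcond=None)[0];print(n,len(q),s)
E
```

```text
t: 17.48
tcp_pos: [482.8, -198.2, 111.6]
tcp_rot: [-3.14, -0.0, 1.57]
wrist_force: [-0.3, 0.3, -0.2]
finger_gap: 0.501
grasp_force: 0.0
t: 17.98
tcp_pos: [484.5, -199.1, 214.0]
tcp_rot: [3.137, 0.003, 1.57]
wrist_force: [-0.6, -0.5, 0.1]
finger_gap: 0.497
grasp_force: 0.0
t 17.98 q [-0.521, 0.289, 1.726, -0.001, 1.121, -0.52] p [484.5, -199.1, 214.0] z [0.004, -0.003, -1.0] y [1.0, -0.001, 0.004] F [-0.6, -0.5, 0.1] gap 0.497 g 0.0
w 9618 [-7.64510599e-04  9.78800832e-04  7.19694296e+01]
s 1405 [1.58229863e-03 7.22468174e-04 7.36165789e+01]
```

View pics/w7.png

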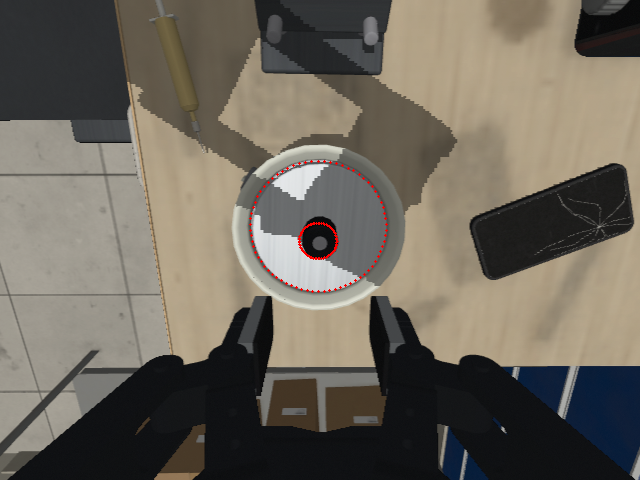

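The cover is seated and level: its top face is at 72.0 mm (expected 72) with a tilt of about 0.001 rad, and it is centred at (318,227). I hand in the job.

```bash
python3 -c "
from station import manip
print(manip.finish_job())"
```

```text
the job is handed in; nothing more can be done
None
```

The cover was leaned on the rest and released, then taken by the knob and set in the cleaner's mouth; before hand-in the wrist camera showed it fully down, level and centred, and the job is handed in at about 18 s of the 54 s allowed.

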